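Right the fallen ink bottle and put it back in its carton

ROBOT

A 7-joint arm with a two-finger parallel gripper is mounted at the origin on the work surface. World frame = base frame: x ahead of the robot, y to its left, z up, the work surface at z = 0. Lengths are in m, angles in rad, forces in N, time in s.
With the tool pointing down it reaches from about 0.425 to 0.925 m from the base axis. Payload 6.8 kg.
Tool frame: the origin (TCP) lies midway between the tips of the shut fingers; the grasp point (between the pads) lies 19 mm behind it; z points along the fingers, y is the direction in which the jaws open and shut (so a half turn about z gives the same grasp; the last joint's range is limited). The gripper opens to 85 mm and grips with 20 to 120 N. Pads are 22 mm wide; open, the fingers measure 114 mm over their backs; the gripper's body (76 mm by 85 mm) begins 54 mm behind the grasp point. The pads swing forward as they close: fully open they stand 13 mm farther back than shut.
Start: joints at [1.125, 0.477, 0.022, 1.555, -0.011, 1.109, -0.083], TCP at [0.224, -0.637, 0.231] pointing down, gripper open.
Joint ranges: [-2.96, 2.96], [-0.34, 2.1], [-1.41, 1.46], [0.24, 2.44], [-1.37, 4.51], [0.17, 1.92], [-2.96, 2.96]. Speed limits (rad/s): [2.39, 2.39, 3.14, 3.14, 3.14, 3.14, 3.14].

INTERFACE

Orientations are given as a unit quaternion [w, x, y, z].
In Python, from station import readout, eyes, ticket gives the robot as it stands. The module is installed in compiled form; this text tells all that it offers.
- The arm moves only by the shell command python3 -m crank 'ROWS' [FORCE]. ROWS is JSON, a list of rows, each an object of numbers: "jaw": the opening in per cent of the stroke, from 0 (shut) to 100 (fully open); "x", "y", "z": the shift along the tool's x, y, z in mm; "ax", "ay", "az": the turn, a rotation vector about the tool's x, y, z in degrees. In form: [{"jaw": .., "x": .., "y": .., "z": .., "ax": .., "ay": .., "az": ..}, ...]. A call has 1 to 12 rows; each row shifts and turns the commanded pose from where the row before left it, along the tool's axes as they then stand; what a row does not reach is not made up. A row lasts 1/8 s, in which the tool goes at most 62.5 mm and 10.7 degrees, less where a joint would pass 70% of its speed; a pose out of reach is approached as far as the arm can. A call with a gripper value outside its range is refused whole. The fingers move at their own pace and stop on an object; FORCE is the grip in N (left out, the last holds). Time passes only in rows, so rows that do not move let the fingers close. It gives the time, the measured TCP pose, the force and the opening at its end, in the units of the state.
- readout.get_obs(): the state, without advancing time (a new reading comes with each control period).
- eyes.read_camera(name): name is "scene" or "top"; returns (picture, depth): 400x640x3 uint8, red, green, blue; 400x640 float32, m along the optical axis (not along the pixel's ray), 0 where there is no reading.
- eyes.calibration(name): a dict with "fx", "fy", "cx", "cy" (pixels), "R" (3x3) and "t" (3): a world point X has camera coordinates R X + t. Camera axes: x right, y down, z forward; pixel columns grow to the right and rows downward; lengths in m; the calibration is good to about 2 mm. A picture is of the moment at which its call begins. calibration takes no time and is no camera call.
- ticket.hand_in(): hands the job in, once; it reports no verdict.
The state is a dict: "t": time; "q": joint angles; "joint_vel": joint speeds; "joint_torque": joint torques, N m; "eef_pos": TCP position; "tool_rot": TCP orientation; "contact_force": force on the tool from outside, world axes, zero at the start; "torque": the same for the moment, N m; "gripper_width": opening from 0.0 (shut) to 1.0 (fully open).
Only numpy, scipy, OpenCV 4.12 (cv2) and the standard library are available. Lean on these libraries where they do the work, as an engineer would, in place of code of your own. Each camera call takes 0.05 s, during which the arm holds its last target. There are 200 camera calls.

TASK

One bottle of printer ink has fallen over on the desk pad. Stand it upright on the desk or pad and let go of it, then pick it up again from above and lower it, upright, into the one empty cell of the open carton, without letting it drop. Leave the other bottles standing in their cells, and do not knock the mug and the stapler about.

Things in the scene. Friction and masses are not known exactly. Their poses are not given: they have to be found in the camera images.
- bottle_mid (a point): centre of the fallen ink bottle, 75 mm from foot and cap top; z foot to cap, x, y square to its flat sides. Rigid, closed, 0.21-0.39 kg, balances about 55 mm from the foot; 150 mm tall: body 60 x 60 x 100 mm, edges rounded 10 mm; shoulder, neck; black cap 30 mm across, 120-150 mm from the foot. Lies flat on the pad, axis 34 mm above the desk, cap roughly to +y. Falls if tilted over 20 deg.
- empty_cell (a point): point on the floor of the carton (5 mm above the desk) at the centre of the one empty cell, which can be any of the six; x and y run along the carton's sides as for carton. The cell is 80 x 80 mm clear inside; a bottle in it stands with its cap top 155 mm above the desk.
- carton: open cardboard carton, fixed, 172 mm along its x, 256 mm along y, origin at the centre of its underside. 2 x 3 cells, centres at x = -42, 42, y = -84, 0, 84 mm. Outer walls 4 mm thick, 125 mm high; dividers 4 mm thick, 95 mm high; flaps hang outside, standing out 22 mm. It stands left or right of the desk's middle (y about 0.25 or -0.25 m), the pad on the other side.
- pad: grey desk pad, fixed, 320 mm along x, 360 mm along y, 4 mm thick. Origin: centre of its underside.
- stock1_mid (a point): centre (75 mm above the foot, axis z from foot to cap) of one of the five other ink bottles, the same as the fallen one, standing in the other five cells. Leave it standing.
- stock2_mid (a point): centre (75 mm above the foot, axis z from foot to cap) of one of the five other ink bottles, the same as the fallen one, standing in the other five cells. Leave it standing.
- stock3_mid (a point): centre (75 mm above the foot, axis z from foot to cap) of one of the five other ink bottles, the same as the fallen one, standing in the other five cells. Leave it standing.
- stock4_mid (a point): centre (75 mm above the foot, axis z from foot to cap) of one of the five other ink bottles, the same as the fallen one, standing in the other five cells. Leave it standing.
- stock5_mid (a point): centre (75 mm above the foot, axis z from foot to cap) of one of the five other ink bottles, the same as the fallen one, standing in the other five cells. Leave it standing.
- mug: white mug, 82 mm in diameter and 95 mm high, handle on its +y side, standing in the middle of the desk beyond the work. Origin: centre of its foot. Leave it.
- stapler: black stapler 150 mm along its x, 38 mm wide, 55 mm high, in the middle of the desk between carton and pad. Origin: centre of its underside. Leave it.
There are look-alikes about, which are no part of the job. What is shaped like the part that bears stock1_mid but orange is not meant.

How it is judged:
On the way:
1. the fallen bottle stands upright on the desk or pad by itself, let go, outside the carton (angle between bottle_mid's own z axis and vertical below 0.06 rad and height (world z) of bottle_mid between 0.07 and 0.084 m and horizontal distance between bottle_mid and empty_cell above 0.07 m and linear speed of bottle below 0.02 m/s and contact force between bottle and the fingers below 0.1 N), for 0.3 s.
At the end, for the whole second after the job is handed in: the formerly fallen bottle stands released and at rest in the empty cell: foot on the carton floor (centre 68 to 82 mm above it), axis within 22 mm of the cell's centre, upright within 0.1 rad; each other bottle stands within 0.1 rad of upright and within 30 mm of its start (angle between each of bottle_mid, stock1_mid, stock2_mid, stock3_mid, stock4_mid, stock5_mid's own z axis and vertical below 0.1 rad and horizontal distance between bottle_mid and empty_cell below 0.022 m and z of bottle_mid in the frame of empty_cell between 0.068 and 0.082 m and linear speed of bottle below 0.02 m/s and contact force between bottle and the fingers below 0.1 N and distance of each of stock1_mid, stock2_mid, stock3_mid, stock4_mid, stock5_mid from where it was at the start of the episode below 0.03 m); the robot touches nothing.
It fails at once if the bottle is dropped: it moves faster than 0.8 m/s (a free fall of about 33 mm) while the gripper does not hold it (linear speed of bottle above 0.8 m/s and contact force between bottle and the fingers below 0.1 N).
It fails at once if another bottle is tipped past 0.3 rad or pulled out of its cell (60 mm from its start) (angle between any of stock1_mid, stock2_mid, stock3_mid, stock4_mid, stock5_mid's own z axis and vertical above 0.3 rad or distance of any of stock1_mid, stock2_mid, stock3_mid, stock4_mid, stock5_mid from where it was at the start of the episode above 0.06 m).
It fails at once if the mug or the stapler is pushed more than 40 mm or tipped over (distance of any of mug, stapler from where it was at the start of the episode above 0.04 m or angle between any of mug, stapler's own z axis and vertical above 0.4 rad).
It also fails if it takes over 59 s, if anything falls off the work surface, if the arm or the gripper's body presses on something with over 40 N, if the wrist force passes 120 N, or if a joint passes its speed limit or range.

## Working session

There is one attempt and no reset: what is moved stays moved. The work goes in short steps, Python scripts to look and compute and a shell command to move; the robot and the scene stay as the last step left them, time stands still between calls to the robot, and variables do not carry over. Pictures are saved under pics/ and viewed, about 8 in all and at most 12, crops included, and the job is handed in when it is done.

```bash
mkdir -p pics
cat > h.py <<'E'
import numpy as np, cv2
from station import readout, eyes, ticket
from scipy.spatial.transform import Rotation as Ro
def obs():
    o=readout.get_obs(); w,x,y,z=o['tool_rot']; return o,np.array(o['eef_pos']),Ro.from_quat([x,y,z,w]).as_matrix()
def snap(name,fn):
    p,d=eyes.read_camera(name); cv2.imwrite('pics/'+fn+'.png',p[:,:,::-1]); np.save('pics/'+fn+'.npy',d); return p,d
def cloud(name,d):
    c=eyes.calibration(name); v,u=np.mgrid[:d.shape[0],:d.shape[1]]
    P=np.stack([(u-c['cx'])/c['fx']*d,(v-c['cy'])/c['fy']*d,d],-1)
    W=(P-np.array(c['t']))@np.array(c['R']); W[d==0]=np.nan; return W
def st():
    o,p,R=obs(); print('t',round(o['t'],2),'p',np.round(p,4),'\nR',np.round(R,3).tolist(),'F',np.round(o['contact_force'],1),'w',o['gripper_width'],'q',np.round(o['q'],2))
E
python3 - <<'E'
from h import *
st()
a,_=snap('scene','s0'); b,_=snap('top','t0')
for n in('scene','top'):
    c=eyes.calibration(n);print(n,c['fx'],np.round(-np.array(c['R']).T@c['t'],3),np.round(c['R'],2).tolist())
E
```

```text
t 0.0 p [ 0.2235 -0.6363  0.2303] 
R [[0.943, 0.331, -0.001], [0.331, -0.943, 0.002], [-0.0, -0.002, -1.0]] F [-0.   0.7  0.2] w 1.003464877217156 q [ 1.12  0.48  0.02  1.56 -0.01  1.11 -0.08]
scene 437.40129790143226 [1.103 0.563 0.77 ] [[-0.74, 0.67, -0.02], [0.46, 0.48, -0.75], [-0.49, -0.57, -0.66]]
top 429.83024181933837 [ 0.41  -0.002  1.259] [[-0.0, -1.0, -0.0], [-0.99, 0.0, -0.16], [0.16, 0.0, -0.99]]
```

View pics/s0.png

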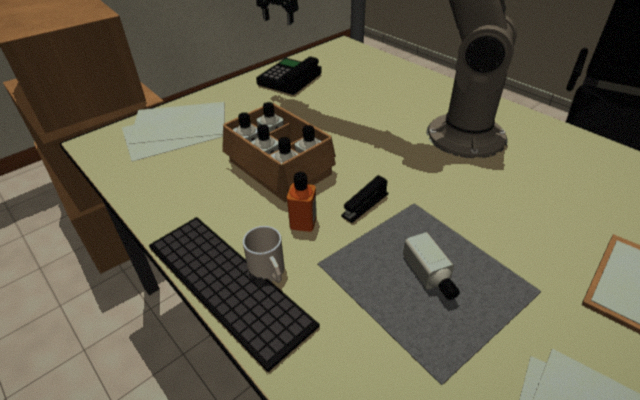

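View pics/t0.png

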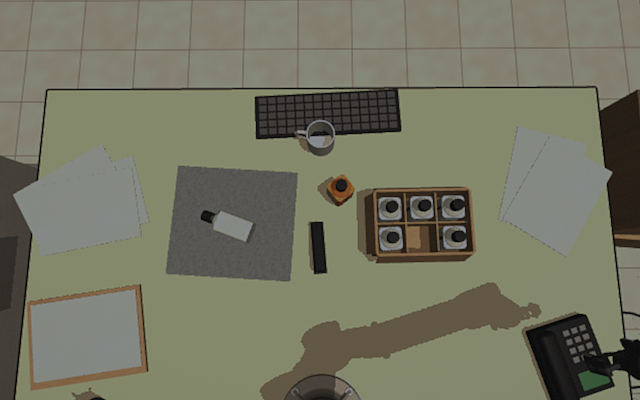

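Top picture: the fallen bottle lies at about (227,225), with its cap at (208,216), so the cap points left (+y). The empty cell is the middle of the near row, at about (421,238). The orange bottle (340,188) is the decoy, the stapler is at (318,247) and the mug at (320,137).

Run:
```python
from h import *
for n,f in(('top','t0'),('scene','s0')):
    d=np.load(f'pics/{f}.npy');W=cloud(n,d);X,Y,Z=W[...,0],W[...,1],W[...,2]
    im=cv2.imread(f'pics/{f}.png').astype(int)
    m=(X>.3)&(X<.75)&(Y>.1)&(Y<.5)&(Z>.02)&(Z<.09)
    P=W[m]; print(n,'bottle n',len(P),'zmax',np.percentile(P[:,2],[5,50,98]))
    b=P[P[:,2]>.055]; r=cv2.minAreaRect(b[:,:2].astype(np.float32)*1000); print(' top-face rect',r)
    r=cv2.minAreaRect(P[:,:2].astype(np.float32)*1000); print(' all rect',r)
    cap=P[(im[m].sum(1)<120)]; print(' cap',len(cap),np.median(cap,0), 'zmax',np.percentile(cap[:,2],95))
    white=P[(im[m].sum(1)>250)&(P[:,2]>.05)]; print(' body',len(white),np.median(white,0))
    pd=(X>.2)&(X<.8)&(Y>.0)&(Y<.6)&(Z<.012)&(abs(im.max(-1)-im.min(-1))<12)
    print(' pad z',np.median(Z[pd]))
    c=W[(X>.3)&(X<.75)&(Y<-.1)&(Y>-.5)&(Z>.117)&(Z<.131)]
    r=cv2.minAreaRect(c[:,:2].astype(np.float32)*1000); print(' carton rim',len(c),r, np.median(c[:,2]))
    cp=(X>.3)&(X<.75)&(Y<-.1)&(Y>-.5)&(Z>.148)&(Z<.17)
    k,l,s,_=cv2.connectedComponentsWithStats(cp.astype(np.uint8))
    for i in range(1,k):
        if s[i,4]>10: print('  cap',s[i,4],np.round(W[l==i].mean(0),4))
    c=W[(X>.3)&(X<.95)&(abs(Y)<.1)&(Z>.02)&(Z<.17)]
    cl=(X>.3)&(X<.95)&(abs(Y)<.1)&(Z>.02)&(Z<.17)
    k,l,s,_=cv2.connectedComponentsWithStats(cl.astype(np.uint8))
    for i in range(1,k):
        if s[i,4]>30: print('  obj',s[i,4],np.round(np.nanmin(W[l==i],0),3),np.round(np.nanmax(W[l==i],0),3))
```

```text
top bottle n 991 zmax [0.04086174 0.06259923 0.06807056]
 top-face rect ((521.6773681640625, 249.8430938720703), (108.50284576416016, 59.62715530395508), 69.35818481445312)
 all rect ((528.7617797851562, 269.26165771484375), (150.6826629638672, 60.10014343261719), 69.41908264160156)
 cap 103 [0.55089184 0.32549037 0.04556428] zmax 0.05099710954017062
 body 778 [0.52085442 0.248683   0.06352772]
 pad z 0.0036988410890949797
 carton rim 1181 ((524.06396484375, -271.36199951171875), (181.27877807617188, 264.9526672363281), 0.9930782914161682) 0.12377170492884153
  cap 108 [ 0.565 -0.271  0.154]
  cap 110 [ 0.5667 -0.3561  0.1542]
  cap 107 [ 0.5624 -0.1854  0.1539]
  cap 113 [ 0.4841 -0.3554  0.1544]
  cap 111 [ 0.4818 -0.1854  0.1542]
  obj 590 [ 0.734 -0.04   0.02 ] [0.843 0.076 0.101]
  obj 572 [ 0.582 -0.091  0.021] [ 0.657 -0.016  0.156]
  obj 545 [ 0.393 -0.013  0.036] [0.534 0.026 0.062]
scene bottle n 1983 zmax [0.02727603 0.05959879 0.06677301]
 top-face rect ((527.6904907226562, 250.5063018798828), (110.10372924804688, 58.96125030517578), 69.09567260742188)
 all rect ((534.8544311523438, 269.985595703125), (152.484619140625, 61.757713317871094), 69.45733642578125)
 cap 293 [0.56050716 0.3276509  0.04431352] zmax 0.05029622942645222
 body 1140 [0.53249048 0.25405413 0.06407561]
 pad z 0.004505571660946499
 carton rim 1295 ((529.5272216796875, -270.499267578125), (184.2914581298828, 268.88897705078125), 1.1413357257843018) 0.12375245934534769
  cap 68 [ 0.4908 -0.3522  0.1544]
  cap 80 [ 0.5733 -0.3528  0.1547]
  cap 83 [ 0.5713 -0.2687  0.1543]
  cap 83 [ 0.4887 -0.1826  0.1545]
  cap 94 [ 0.5691 -0.1825  0.1539]
  obj 1259 [ 0.587 -0.092  0.02 ] [ 0.664 -0.014  0.153]
  obj 677 [ 0.397 -0.008  0.02 ] [0.54  0.029 0.061]
  obj 1776 [ 0.739 -0.039  0.02 ] [0.826 0.078 0.098]
```

```bash
python3 -m crank '[{"x":47,"y":-19,"z":-6},{"x":47,"y":-19,"z":-6},{"x":47,"y":-19,"z":-6},{"x":47,"y":-19,"z":-6},{"x":47,"y":-19,"z":-6},{"x":47,"y":-19,"z":-6},{"x":47,"y":-19,"z":-6},{"x":47,"y":-19,"z":-6},{"x":47,"y":-19,"z":-6},{"x":47,"y":-19,"z":-6},{"jaw":100}]' 40; python3 -c "
from h import *
st();o,p,R=obs();print((np.array([.534,.274,p[2]])-p)@R*1000)"
```

```text
t 0.1 p [ 0.2235 -0.6364  0.2304] 
R [[0.943, 0.331, -0.001], [0.331, -0.943, 0.002], [-0.0, -0.002, -1.0]] F [ 0.8 -0.8 -0.1] w 0.9978338841979548 q [ 1.12  0.48  0.02  1.56 -0.01  1.11 -0.08]
[ 594.66223525 -755.98904918    1.17548261]schema error: expected keys jaw, x, y, z, ax, ay, az
```

```bash
python3 -m crank '[{"jaw":100,"x":47,"y":-19,"z":-6,"ax":0,"ay":0,"az":0},{"jaw":100,"x":47,"y":-19,"z":-6,"ax":0,"ay":0,"az":0},{"jaw":100,"x":47,"y":-19,"z":-6,"ax":0,"ay":0,"az":0},{"jaw":100,"x":47,"y":-19,"z":-6,"ax":0,"ay":0,"az":0},{"jaw":100,"x":47,"y":-19,"z":-6,"ax":0,"ay":0,"az":0},{"jaw":100,"x":47,"y":-19,"z":-6,"ax":0,"ay":0,"az":0},{"jaw":100,"x":47,"y":-19,"z":-6,"ax":0,"ay":0,"az":0},{"jaw":100,"x":47,"y":-19,"z":-6,"ax":0,"ay":0,"az":0},{"jaw":100,"x":47,"y":-19,"z":-6,"ax":0,"ay":0,"az":0},{"jaw":100,"x":47,"y":-19,"z":-6,"ax":0,"ay":0,"az":0}]' 40; python3 -c "
from h import *
st();o,p,R=obs();print((np.array([.534,.274,p[2]])-p)@R*1000)"
```

```text
t: 1.35
eef_pos: [0.605, -0.3006, 0.291]
tool_rot: [-0.0, 0.986, 0.168, -0.0]
contact_force: [0.6, 0.1, -0.3]
gripper_width: 1.001
t 1.35 p [ 0.605  -0.3006  0.291 ] 
R [[0.944, 0.331, -0.001], [0.331, -0.944, 0.0], [-0.001, -0.0, -1.0]] F [ 0.6  0.1 -0.3] w 1.0005111121684083 q [ 0.46  0.44 -0.13  1.47  0.06  1.23 -0.91]
[ 1.23350945e+02 -5.65709995e+02  1.63888346e-01]
```

```bash
python3 -m crank '[{"jaw":100,"x":12,"y":-57,"z":0,"ax":0,"ay":0,"az":0},{"jaw":100,"x":12,"y":-57,"z":0,"ax":0,"ay":0,"az":0},{"jaw":100,"x":12,"y":-57,"z":0,"ax":0,"ay":0,"az":0},{"jaw":100,"x":12,"y":-57,"z":0,"ax":0,"ay":0,"az":0},{"jaw":100,"x":12,"y":-57,"z":0,"ax":0,"ay":0,"az":0},{"jaw":100,"x":12,"y":-57,"z":0,"ax":0,"ay":0,"az":0},{"jaw":100,"x":12,"y":-57,"z":0,"ax":0,"ay":0,"az":0},{"jaw":100,"x":12,"y":-57,"z":0,"ax":0,"ay":0,"az":0},{"jaw":100,"x":12,"y":-57,"z":0,"ax":0,"ay":0,"az":0},{"jaw":100,"x":12,"y":-57,"z":0,"ax":0,"ay":0,"az":0}]' 40; python3 -m crank '[{"jaw":100,"x":0,"y":0,"z":0,"ax":0,"ay":0,"az":-10},{"jaw":100,"x":0,"y":0,"z":0,"ax":0,"ay":0,"az":-10},{"jaw":100,"x":0,"y":0,"z":0,"ax":0,"ay":0,"az":-10},{"jaw":100,"x":0,"y":0,"z":0,"ax":0,"ay":0,"az":-10},{"jaw":100,"x":0,"y":0,"z":0,"ax":0,"ay":0,"az":-10},{"jaw":100,"x":0,"y":0,"z":0,"ax":0,"ay":-10,"az":0},{"jaw":100,"x":0,"y":0,"z":0,"ax":0,"ay":-10,"az":0},{"jaw":100,"x":0,"y":0,"z":0,"ax":0,"ay":-8,"az":0},{"jaw":100,"x":0,"y":0,"z":0,"ax":0,"ay":0,"az":0}]'
cat >> h.py <<'E'
def togo(grasp):  # shift in tool mm to bring grasp point (19 mm behind TCP) to world point
    o,p,R=obs(); g=p-.019*R[:,2]; print('grasp now',np.round(g,4),'shift mm',np.round((np.array(grasp)-g)@R*1000,1)); st()
E
python3 -c "
from h import *
togo([.534,.274,.034]);snap('scene','s1')"
```

```text
t: 2.6
eef_pos: [0.528, 0.2772, 0.291]
tool_rot: [0.0, 0.986, 0.168, -0.0]
contact_force: [0.9, 0.6, 0.7]
gripper_width: 1.002
t: 3.72
eef_pos: [0.5276, 0.2778, 0.2885]
tool_rot: [0.137, 0.796, 0.554, -0.201]
contact_force: [-0.4, 0.4, -0.1]
gripper_width: 1.003
grasp now [0.5307 0.2862 0.3053] shift mm [118.8   8.3 244. ]
t 3.73 p [0.5276 0.2778 0.2885] 
R [[0.306, 0.937, -0.168], [0.827, -0.349, -0.441], [-0.472, -0.004, -0.882]] F [-0.4  0.4 -0.1] w 1.0031868953116363 q [-0.42  0.58 -0.46  1.39  0.41  1.71 -1.27]
```

View pics/s1.png

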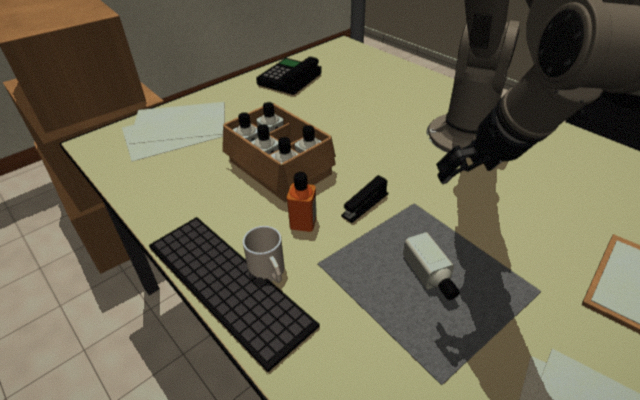

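```bash
python3 -m crank '[{"jaw":100,"x":20,"y":2,"z":41,"ax":0,"ay":0,"az":0},{"jaw":100,"x":20,"y":2,"z":41,"ax":0,"ay":0,"az":0},{"jaw":100,"x":20,"y":2,"z":41,"ax":0,"ay":0,"az":0},{"jaw":100,"x":20,"y":2,"z":41,"ax":0,"ay":0,"az":0},{"jaw":100,"x":10,"y":0,"z":20,"ax":0,"ay":0,"az":0},{"jaw":100,"x":0,"y":0,"z":0,"ax":0,"ay":0,"az":0}]'
python3 -c "
from h import *
togo([.534,.274,.034]);a,_=snap('scene','s2');b,_=snap('top','t2')
cv2.imwrite('pics/c2.png',np.hstack([cv2.resize(a[190:310,360:500],(400,343))[:,:,::-1],cv2.resize(b[170:270,150:270],(400,343))[:,:,::-1]]))"
```

```text
t: 4.53
eef_pos: [0.5334, 0.2653, 0.0864]
tool_rot: [0.137, 0.798, 0.552, -0.2]
contact_force: [-0.2, 0.9, -0.2]
gripper_width: 1.001
grasp now [0.5366 0.2736 0.1031] shift mm [32.  -2.5 61.3]
t 4.53 p [0.5334 0.2653 0.0864] 
R [[0.312, 0.935, -0.167], [0.826, -0.354, -0.44], [-0.47, -0.001, -0.883]] F [-0.2  0.9 -0.2] w 1.000525035421141 q [-0.41  0.77 -0.43  1.55  0.49  1.39 -1.38]
```

View pics/c2.png

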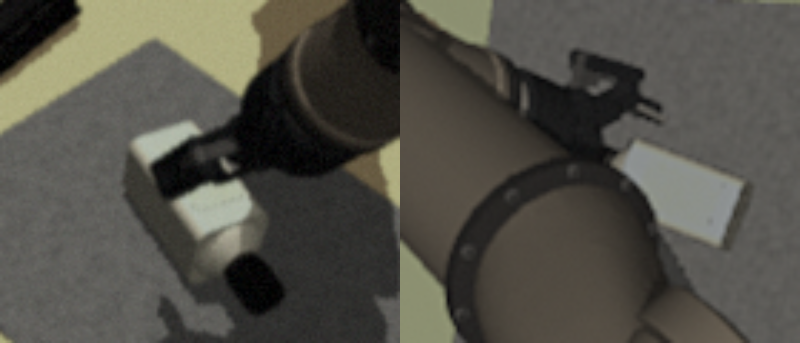

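```bash
python3 -m crank '[{"jaw":100,"x":10,"y":-2,"z":21,"ax":0,"ay":0,"az":0},{"jaw":100,"x":10,"y":0,"z":20,"ax":0,"ay":0,"az":0},{"jaw":100,"x":8,"y":0,"z":15,"ax":0,"ay":0,"az":0},{"jaw":100,"x":4,"y":0,"z":8,"ax":0,"ay":0,"az":0},{"jaw":100,"x":0,"y":0,"z":0,"ax":0,"ay":0,"az":0}]'
python3 -c "
from h import *
togo([.534,.274,.034])"
```

```text
t: 5.25
eef_pos: [0.5307, 0.2652, 0.0142]
tool_rot: [0.138, 0.798, 0.552, -0.2]
contact_force: [-0.8, -0.5, 0.1]
gripper_width: 0.998
grasp now [0.5338 0.2735 0.0309] shift mm [-1.  -0.  -2.9]
t 5.25 p [0.5307 0.2652 0.0142] 
R [[0.311, 0.936, -0.167], [0.826, -0.353, -0.44], [-0.471, -0.001, -0.882]] F [-0.8 -0.5  0.1] w 0.9976361348766151 q [-0.43  0.86 -0.41  1.57  0.53  1.29 -1.43]
```

```bash
python3 -m crank '[{"jaw":0,"x":0,"y":0,"z":0,"ax":0,"ay":0,"az":0},{"jaw":0,"x":0,"y":0,"z":0,"ax":0,"ay":0,"az":0},{"jaw":0,"x":0,"y":0,"z":0,"ax":0,"ay":0,"az":0},{"jaw":0,"x":0,"y":0,"z":0,"ax":0,"ay":0,"az":0},{"jaw":0,"x":0,"y":0,"z":0,"ax":0,"ay":0,"az":0},{"jaw":0,"x":0,"y":0,"z":0,"ax":0,"ay":0,"az":0}]' 70
python3 -c "
from h import *
st()"
```

```text
t: 6.0
eef_pos: [0.5316, 0.2663, 0.0159]
tool_rot: [0.137, 0.798, 0.552, -0.198]
contact_force: [0.7, 2.0, 4.7]
gripper_width: 0.692
t 6.0 p [0.5316 0.2663 0.0159] 
R [[0.312, 0.936, -0.164], [0.827, -0.352, -0.438], [-0.468, 0.001, -0.884]] F [0.7 2.  4.7] w 0.6919561592488498 q [-0.43  0.86 -0.41  1.57  0.53  1.29 -1.43]
```

```bash
python3 -m crank '[{"jaw":0,"x":-10,"y":0,"z":-20,"ax":0,"ay":0,"az":0},{"jaw":0,"x":-20,"y":0,"z":-38,"ax":0,"ay":0,"az":0},{"jaw":0,"x":-20,"y":0,"z":-38,"ax":0,"ay":0,"az":0},{"jaw":0,"x":-14,"y":0,"z":-26,"ax":0,"ay":0,"az":0},{"jaw":0,"x":0,"y":0,"z":0,"ax":4.7,"ay":0,"az":8.8},{"jaw":0,"x":0,"y":0,"z":0,"ax":4.7,"ay":0,"az":8.8},{"jaw":0,"x":0,"y":0,"z":0,"ax":4.7,"ay":0,"az":8.8},{"jaw":0,"x":0,"y":0,"z":0,"ax":4.7,"ay":0,"az":8.8},{"jaw":0,"x":0,"y":0,"z":0,"ax":0,"ay":0,"az":0}]' 
python3 -c "
from h import *
st();a,_=snap('scene','s3');b,_=snap('top','t3')
cv2.imwrite('pics/c3.png',a[150:330,320:560,::-1].repeat(3,0).repeat(3,1))"
```

```text
t: 7.12
eef_pos: [0.5325, 0.2636, 0.1532]
tool_rot: [0.062, 0.939, 0.246, -0.234]
contact_force: [-0.5, -0.2, -2.0]
gripper_width: 0.696
t 7.12 p [0.5325 0.2636 0.1532] 
R [[0.77, 0.49, -0.41], [0.432, -0.872, -0.231], [-0.47, 0.001, -0.883]] F [-0.5 -0.2 -2. ] w 0.696137810301905 q [-0.34  0.73 -0.35  1.43  0.16  1.51 -1.77]
```

View pics/c3.png

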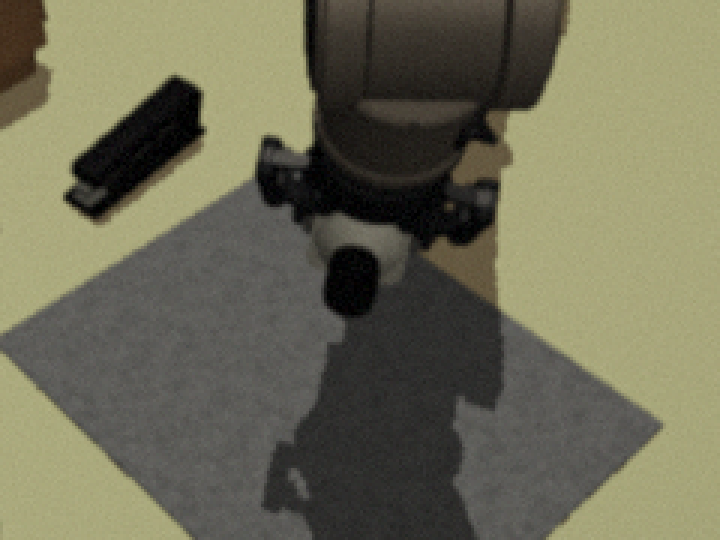

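```bash
python3 -m crank '[{"jaw":0,"x":0,"y":0,"z":0,"ax":0,"ay":10,"az":0},{"jaw":0,"x":0,"y":0,"z":0,"ax":0,"ay":10,"az":0},{"jaw":0,"x":0,"y":0,"z":0,"ax":0,"ay":10,"az":0},{"jaw":0,"x":0,"y":0,"z":0,"ax":0,"ay":10,"az":0},{"jaw":0,"x":0,"y":0,"z":0,"ax":0,"ay":10,"az":0},{"jaw":0,"x":0,"y":0,"z":0,"ax":0,"ay":10,"az":0},{"jaw":0,"x":0,"y":0,"z":0,"ax":0,"ay":10,"az":0},{"jaw":0,"x":0,"y":0,"z":0,"ax":0,"ay":10,"az":0},{"jaw":0,"x":0,"y":0,"z":0,"ax":0,"ay":10,"az":0},{"jaw":0,"x":0,"y":0,"z":0,"ax":0,"ay":0,"az":0}]' 
python3 -c "
from h import *
st();a,d=snap('scene','s4');b,e=snap('top','t4')
cv2.imwrite('pics/c4.png',np.hstack([a[100:280,350:520,::-1],b[140:320,150:320,::-1]]).repeat(2,0).repeat(2,1))
for n,x in(('scene',d),('top',e)):
    W=cloud(n,x);P=W[(abs(W[...,0]-.55)<.2)&(abs(W[...,1]-.27)<.15)&(W[...,2]>.02)&(W[...,2]<.4)]
    print(n,len(P)); np.save('pics/P_'+n,P)
"
```

```text
t: 8.48
eef_pos: [0.5436, 0.2415, 0.1403]
tool_rot: [-0.032, 0.928, 0.258, 0.268]
contact_force: [0.2, -0.5, -3.3]
gripper_width: 0.692
t 8.47 p [0.5436 0.2415 0.1403] 
R [[0.723, 0.495, 0.481], [0.461, -0.865, 0.198], [0.515, 0.079, -0.854]] F [ 0.2 -0.5 -3.3] w 0.691869404078765 q [-0.02  0.35 -0.64  2.22  1.31  0.31 -2.81]
scene 7070
top 1949
```

View pics/c4.png

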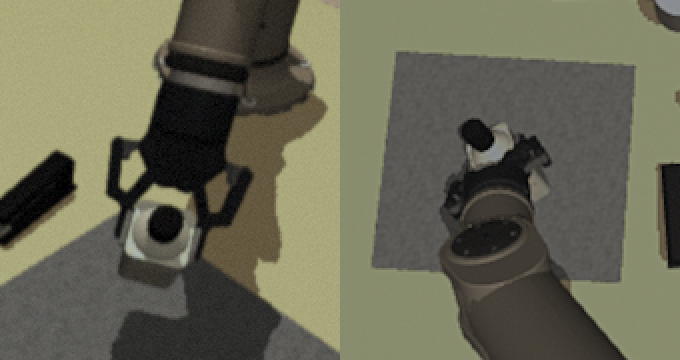

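The tilt stopped at about 59° of the 90°: q6 and q7 are close to their limits when the tool points radially. I'll yaw so the tool points tangentially (+y), which gives the wrist room, and then finish the tilt.

```bash
python3 -m crank '[{"jaw":0,"x":0,"y":0,"z":0,"ax":5.2,"ay":0.8,"az":-8.5},{"jaw":0,"x":0,"y":0,"z":0,"ax":5.2,"ay":0.8,"az":-8.5},{"jaw":0,"x":0,"y":0,"z":0,"ax":5.2,"ay":0.8,"az":-8.5},{"jaw":0,"x":0,"y":0,"z":0,"ax":5.2,"ay":0.8,"az":-8.5},{"jaw":0,"x":0,"y":0,"z":0,"ax":5.2,"ay":0.8,"az":-8.5},{"jaw":0,"x":0,"y":0,"z":0,"ax":5.2,"ay":0.8,"az":-8.5},{"jaw":0,"x":0,"y":0,"z":0,"ax":0,"ay":0,"az":0}]' ; python3 -c "
from h import *
st()"
```

```text
t: 9.45
eef_pos: [0.5446, 0.2408, 0.1315]
tool_rot: [-0.143, 0.741, 0.619, 0.22]
contact_force: [0.2, -0.4, -1.2]
gripper_width: 0.694
t 9.45 p [0.5446 0.2408 0.1315] 
R [[0.138, 0.979, 0.148], [0.853, -0.193, 0.484], [0.503, 0.059, -0.862]] F [ 0.2 -0.4 -1.2] w 0.6942557620970667 q [ 0.68  0.86 -1.35  2.03  0.82  0.6  -1.2 ]
```

```bash
python3 -m crank '[{"jaw":0,"x":0,"y":0,"z":-10,"ax":0,"ay":10,"az":0},{"jaw":0,"x":0,"y":0,"z":0,"ax":0,"ay":10,"az":0},{"jaw":0,"x":0,"y":0,"z":0,"ax":0,"ay":10,"az":0},{"jaw":0,"x":0,"y":0,"z":0,"ax":0,"ay":0,"az":0}]' ; python3 -c "
from h import *
st()"
```

```text
t: 9.95
eef_pos: [0.54, 0.2359, 0.1373]
tool_rot: [-0.3, 0.66, 0.56, 0.4]
contact_force: [0.7, 0.1, -2.6]
gripper_width: 0.694
t 9.95 p [0.54   0.2359 0.1373] 
R [[0.051, 0.98, 0.192], [0.5, -0.192, 0.845], [0.865, 0.052, -0.5]] F [ 0.7  0.1 -2.6] w 0.6937269938063824 q [ 0.94  1.2  -1.39  2.12  0.5   0.29 -0.58]
```

```bash
python3 -m crank '[{"jaw":0,"x":0,"y":0,"z":0,"ax":1.4,"ay":2.1,"az":2.7},{"jaw":0,"x":-17,"y":-1,"z":10,"ax":0,"ay":0,"az":0},{"jaw":0,"x":-17,"y":-1,"z":10,"ax":0,"ay":0,"az":0},{"jaw":0,"x":0,"y":0,"z":0,"ax":0,"ay":0,"az":0}]' ; python3 -c "
from h import *
st();o,p,R=obs();print('axis',R@[.884,0,-.468])
a,d=snap('scene','s5');b,e=snap('top','t5')
cv2.imwrite('pics/c5.png',np.hstack([a[160:300,340:500,::-1],b[150:290,160:320,::-1]]).repeat(2,0).repeat(2,1))
W=cloud('scene',d)
m=(abs(W[...,0]-.55)<.12)&(abs(W[...,1]-.25)<.1)&(W[...,2]>.01)&(W[...,2]<.25)&(a.min(-1)>110)
P=W[m];print(len(P),P.min(0),P.max(0))
"
```

```text
t: 10.45
eef_pos: [0.5394, 0.239, 0.1014]
tool_rot: [-0.325, 0.659, 0.548, 0.4]
contact_force: [-0.1, -0.9, -2.0]
gripper_width: 0.696
t 10.45 p [0.5394 0.239  0.1014] 
R [[0.079, 0.982, 0.171], [0.461, -0.188, 0.867], [0.884, 0.01, -0.468]] F [-0.1 -0.9 -2. ] w 0.6956584166273754 q [ 0.92  1.28 -1.34  2.1   0.45  0.28 -0.48]
axis [-0.01013672  0.00212223  1.00018635]
332 [0.49893072 0.18843209 0.11813992] [0.57277971 0.25473559 0.14613827]
```

View pics/c5.png

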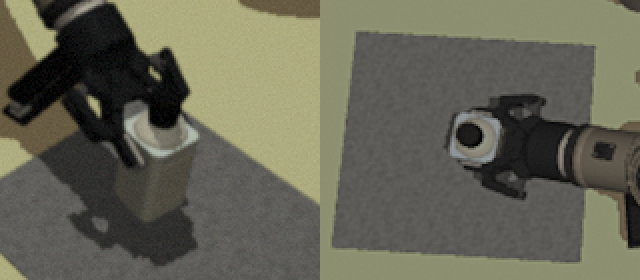

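```bash
python3 -c "
from h import *
b=cv2.imread('pics/t5.png');a=cv2.imread('pics/s5.png')
cv2.imwrite('pics/c5b.png',np.vstack([b[130:370,160:480],a[80:320,250:570]]))
d=np.load('pics/s5.npy');W=cloud('scene',d)
P=W[(W[...,0]>.36)&(W[...,0]<.7)&(abs(W[...,1]-.02)<.08)&(W[...,2]>.065)]
print(len(P),P.min(0) if len(P) else '')
"
```

```text
4208 [ 0.41584503 -0.05999449  0.06515402]
```

View pics/c5b.png

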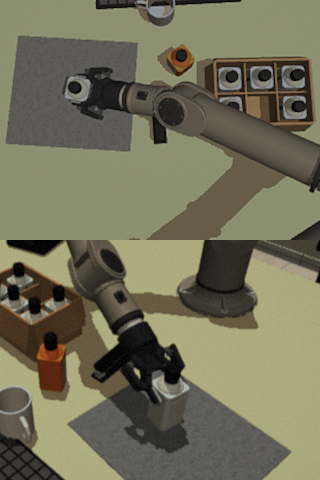

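```bash
python3 -c "
from h import *
d=np.load('pics/t5.npy');W=cloud('top',d)
for y in np.arange(.1,-.45,-.05):
    P=W[(abs(W[...,1]-y)<.006)&(W[...,0]>.3)&(W[...,0]<.72)&(W[...,2]>.165)]
    if len(P): print(round(y,2),len(P),'x',P[:,0].min().round(3),P[:,0].max().round(3),'ztop',np.percentile(P[:,2],95).round(3),'zmin',P[:,2].min().round(3))
d=np.load('pics/s5.npy');W=cloud('scene',d)
print('scene')
for y in np.arange(.1,-.45,-.05):
    P=W[(abs(W[...,1]-y)<.006)&(W[...,0]>.4)&(W[...,0]<.72)&(W[...,2]>.065)&(W[...,2]<.6)]
    P=P[P[:,0]<.56] if y>-.1 else P[P[:,2]>.165]
    if len(P): print(round(y,2),len(P),'x',P[:,0].min().round(3),P[:,0].max().round(3),'z',P[:,2].min().round(3),P[:,2].max().round(3))
"
```

```text
0.1 147 x 0.471 0.548 ztop 0.218 zmin 0.178
0.05 155 x 0.46 0.539 ztop 0.258 zmin 0.202
0.0 186 x 0.435 0.527 ztop 0.294 zmin 0.241
-0.05 277 x 0.412 0.537 ztop 0.318 zmin 0.238
-0.1 275 x 0.403 0.521 ztop 0.325 zmin 0.252
-0.15 263 x 0.379 0.478 ztop 0.345 zmin 0.293
-0.2 282 x 0.355 0.452 ztop 0.365 zmin 0.319
-0.25 302 x 0.33 0.43 ztop 0.385 zmin 0.336
-0.3 346 x 0.301 0.405 ztop 0.414 zmin 0.357
-0.35 317 x 0.3 0.389 ztop 0.434 zmin 0.376
-0.4 290 x 0.3 0.354 ztop 0.491 zmin 0.422
scene
0.1 188 x 0.487 0.553 z 0.157 0.226
0.05 228 x 0.471 0.545 z 0.177 0.262
0.0 288 x 0.439 0.533 z 0.208 0.299
-0.05 261 x 0.416 0.543 z 0.229 0.323
-0.1 205 x 0.411 0.525 z 0.255 0.327
-0.15 159 x 0.401 0.482 z 0.28 0.347
-0.2 115 x 0.401 0.458 z 0.301 0.366
-0.25 70 x 0.401 0.433 z 0.318 0.377
-0.3 22 x 0.4 0.409 z 0.342 0.372
```

Ample clearance: the forearm's underside is at about 0.18 m over the stapler and 0.24 m over the carton. Lowering to contact.

```bash
python3 -m crank '[{"jaw":0,"x":-9,"y":0,"z":5,"ax":0,"ay":0.3,"az":0.3},{"jaw":0,"x":-9,"y":0,"z":4,"ax":0,"ay":0,"az":0.3},{"jaw":0,"x":-1,"y":0,"z":1,"ax":0,"ay":0,"az":0},{"jaw":0,"x":0,"y":0,"z":0,"ax":0,"ay":0,"az":0}]' ;python3 -m crank '[{"jaw":0,"x":-1.8,"y":0,"z":0.9,"ax":0,"ay":0,"az":0},{"jaw":0,"x":0,"y":0,"z":0,"ax":0,"ay":0,"az":0}]' ;python3 -m crank '[{"jaw":0,"x":-1.8,"y":0,"z":0.9,"ax":0,"ay":0,"az":0},{"jaw":0,"x":0,"y":0,"z":0,"ax":0,"ay":0,"az":0}]' ; python3 -c "
from h import *
st();o,p,R=obs();print('axis',R@[.884,0,-.468])
"
```

```text
t: 11.05
eef_pos: [0.5409, 0.2386, 0.082]
tool_rot: [-0.329, 0.66, 0.542, 0.403]
contact_force: [0.4, 0.9, -3.7]
gripper_width: 0.69
t: 11.3
eef_pos: [0.5409, 0.2386, 0.08]
tool_rot: [-0.329, 0.66, 0.542, 0.403]
contact_force: [-0.3, 0.6, -2.5]
gripper_width: 0.697
t: 11.55
eef_pos: [0.5408, 0.2385, 0.0778]
tool_rot: [-0.329, 0.66, 0.542, 0.402]
contact_force: [-1.3, -0.6, -3.2]
gripper_width: 0.693
t 11.55 p [0.5408 0.2385 0.0778] 
R [[0.088, 0.981, 0.174], [0.451, -0.195, 0.871], [0.888, 0.002, -0.46]] F [-1.3 -0.6 -3.2] w 0.6931370081550966 q [ 0.92  1.32 -1.3   2.09  0.47  0.26 -0.45]
axis [-0.00418493 -0.00837741  1.00019613]
```

```bash
for i in 1; do python3 -m crank '[{"jaw":0,"x":-1.8,"y":0,"z":0.9,"ax":0,"ay":0,"az":0},{"jaw":0,"x":0,"y":0,"z":0,"ax":0,"ay":0,"az":0}]'|grep -E "pos|force"; python3 -m crank '[{"jaw":0,"x":-1.8,"y":0,"z":0.9,"ax":0,"ay":0,"az":0},{"jaw":0,"x":0,"y":0,"z":0,"ax":0,"ay":0,"az":0}]'|grep -E "pos|force"; done
```

```text
eef_pos: [0.5408, 0.2385, 0.0758]
contact_force: [0.8, 0.6, -2.9]
eef_pos: [0.5411, 0.2388, 0.075]
contact_force: [-0.1, -2.0, 4.1]
```

```bash
python3 -m crank '[{"jaw":76,"x":0,"y":0,"z":0,"ax":0,"ay":0,"az":0},{"jaw":85,"x":0,"y":0,"z":0,"ax":0,"ay":0,"az":0},{"jaw":100,"x":0,"y":0,"z":0,"ax":0,"ay":0,"az":0},{"jaw":100,"x":0,"y":0,"z":0,"ax":0,"ay":0,"az":0},{"jaw":100,"x":0,"y":0,"z":0,"ax":0,"ay":0,"az":0},{"jaw":100,"x":0,"y":0,"z":0,"ax":0,"ay":0,"az":0},{"jaw":100,"x":0,"y":0,"z":0,"ax":0,"ay":0,"az":0}]'; python3 -c "
from h import *
a,d=snap('scene','s6');b,e=snap('top','t6')
cv2.imwrite('pics/c6.png',np.hstack([a[160:300,340:500,::-1],b[150:290,160:320,::-1]]).repeat(2,0).repeat(2,1))
W=cloud('top',e);m=(abs(W[...,0]-.55)<.15)&(abs(W[...,1]-.25)<.12)&(W[...,2]>.147)&(W[...,2]<.165)&(b.max(-1)<90);print(m.sum(),W[m].mean(0))
W=cloud('scene',d);m=(abs(W[...,0]-.55)<.15)&(abs(W[...,1]-.25)<.12)&(W[...,2]>.147)&(W[...,2]<.165)&(a.max(-1)<90);print(m.sum(),W[m].mean(0))
"
```

```text
t: 12.92
eef_pos: [0.5409, 0.2385, 0.0739]
tool_rot: [-0.329, 0.66, 0.542, 0.402]
contact_force: [0.8, 0.6, 0.1]
gripper_width: 0.998
145 [0.52565274 0.19894468 0.15514659]
254 [0.53489458 0.19129544 0.15525022]
```

View pics/c6.png

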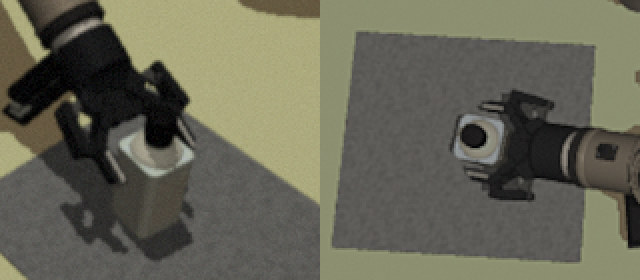

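Released and standing upright (cap top at z ≈ 0.155, which is 4 mm pad + 150). Backing off along the tool axis, then up.

```bash
python3 -m crank '[{"jaw":100,"x":0,"y":0,"z":-20,"ax":0,"ay":0,"az":0},{"jaw":100,"x":0,"y":0,"z":-40,"ax":0,"ay":0,"az":0},{"jaw":100,"x":0,"y":0,"z":-50,"ax":0,"ay":0,"az":0},{"jaw":100,"x":40,"y":0,"z":-30,"ax":0,"ay":0,"az":0},{"jaw":100,"x":50,"y":0,"z":-26,"ax":0,"ay":0,"az":0},{"jaw":100,"x":50,"y":0,"z":-26,"ax":0,"ay":0,"az":0},{"jaw":100,"x":0,"y":0,"z":0,"ax":0,"ay":0,"az":0}]'; python3 -c "
from h import *
st()
for n in('top','scene'):
    a,d=snap(n,n+'7');W=cloud(n,d);m=(abs(W[...,0]-.55)<.15)&(abs(W[...,1]-.22)<.08)&(W[...,2]>.148)&(W[...,2]<.165);print(n,m.sum(),W[m].mean(0))
    m=(abs(W[...,0]-.55)<.15)&(abs(W[...,1]-.22)<.08)&(W[...,2]>.02)&(W[...,2]<.112);print(cv2.minAreaRect(W[m][:,:2].astype(np.float32)*1000))
"
```

```text
t: 13.9
eef_pos: [0.5209, 0.1352, 0.2833]
tool_rot: [-0.325, 0.66, 0.545, 0.402]
contact_force: [0.5, -0.4, -0.9]
gripper_width: 1.001
t 13.9 p [0.5209 0.1352 0.2833] 
R [[0.082, 0.981, 0.176], [0.458, -0.194, 0.868], [0.885, 0.01, -0.465]] F [ 0.5 -0.4 -0.9] w 1.0012454602621779 q [ 1.2   0.81 -1.4   2.05 -0.43  0.66  0.12]
top 110 [0.53382455 0.22010422 0.15322871]
((533.7568969726562, 220.72940063476562), (61.395240783691406, 60.306339263916016), 78.85342407226562)
scene 146 [0.54054775 0.22274036 0.15377627]
((538.9984130859375, 221.02220153808594), (63.468536376953125, 62.63468933105469), 78.77719116210938)
```

```bash
python3 -m crank '[{"jaw":60,"x":0,"y":0,"z":0,"ax":0,"ay":-10,"az":0},{"jaw":60,"x":0,"y":0,"z":0,"ax":0,"ay":-10,"az":0},{"jaw":60,"x":0,"y":0,"z":0,"ax":0,"ay":-10,"az":0},{"jaw":60,"x":0,"y":0,"z":0,"ax":0,"ay":-10,"az":0},{"jaw":60,"x":0,"y":0,"z":0,"ax":0,"ay":-10,"az":0},{"jaw":60,"x":0,"y":0,"z":0,"ax":0,"ay":-10,"az":0},{"jaw":60,"x":0,"y":0,"z":0,"ax":0,"ay":-2,"az":10},{"jaw":60,"x":0,"y":0,"z":0,"ax":0,"ay":0,"az":10},{"jaw":60,"x":0,"y":0,"z":0,"ax":0,"ay":0,"az":10},{"jaw":60,"x":0,"y":0,"z":0,"ax":0,"ay":0,"az":10},{"jaw":60,"x":0,"y":0,"z":0,"ax":0,"ay":0,"az":10},{"jaw":60,"x":0,"y":0,"z":0,"ax":0,"ay":0,"az":0}]'; python3 -c "
from h import *
st()"
```

```text
t: 15.5
eef_pos: [0.519, 0.1339, 0.277]
tool_rot: [-0.005, 0.968, 0.25, -0.001]
contact_force: [0.4, -0.7, 1.4]
gripper_width: 0.603
t 15.5 p [0.519  0.1339 0.277 ] 
R [[0.875, 0.483, -0.004], [0.483, -0.875, 0.009], [0.001, -0.01, -1.0]] F [ 0.4 -0.7  1.4] w 0.6030752748291791 q [ 0.25  0.29 -0.74  1.79  0.2   1.14 -1.62]
```

```bash
python3 -m crank '[{"jaw":60,"x":0,"y":0,"z":0,"ax":0.5,"ay":0,"az":10},{"jaw":60,"x":0,"y":0,"z":0,"ax":0,"ay":0,"az":10},{"jaw":60,"x":0,"y":0,"z":0,"ax":0,"ay":0,"az":10},{"jaw":60,"x":0,"y":0,"z":0,"ax":0,"ay":0,"az":10},{"jaw":60,"x":0,"y":0,"z":0,"ax":0,"ay":0,"az":0}]'; python3 -c "
from h import *
togo([.5365,.221,.141])"
```

```text
t: 16.12
eef_pos: [0.5193, 0.1341, 0.2781]
tool_rot: [-0.008, 0.995, -0.095, -0.003]
contact_force: [0.8, -0.9, 0.1]
gripper_width: 0.598
grasp now [0.5194 0.1338 0.2971] shift mm [  1.6 -86.4 157.5]
t 16.12 p [0.5193 0.1341 0.2781] 
R [[0.982, -0.189, -0.005], [-0.189, -0.982, 0.017], [-0.008, -0.016, -1.0]] F [ 0.8 -0.9  0.1] w 0.5979325095517922 q [ 0.17  0.26 -0.62  1.8   0.15  1.13 -2.27]
```

```bash
python3 -m crank '[{"jaw":60,"x":1,"y":-43,"z":0,"ax":-1,"ay":0,"az":0},{"jaw":60,"x":1,"y":-43,"z":20,"ax":0,"ay":0,"az":0},{"jaw":60,"x":0,"y":0,"z":40,"ax":0,"ay":0,"az":0},{"jaw":60,"x":0,"y":0,"z":20,"ax":0,"ay":0,"az":0},{"jaw":60,"x":0,"y":0,"z":0,"ax":0,"ay":0,"az":0}]'; python3 -c "
from h import *
togo([.5365,.221,.141]);a,_=snap('scene','s8')
cv2.imwrite('pics/c8.png',cv2.resize(a[130:290,330:530,::-1],None,fx=3,fy=3))"
```

```text
t: 16.75
eef_pos: [0.5369, 0.2171, 0.1984]
tool_rot: [0.001, 0.995, -0.097, -0.005]
contact_force: [-0.2, -0.7, -0.1]
gripper_width: 0.601
grasp now [0.5371 0.2171 0.2174] shift mm [-0.6 -3.9 76.4]
t 16.75 p [0.5369 0.2171 0.1984] 
R [[0.981, -0.192, -0.01], [-0.192, -0.981, -0.001], [-0.01, 0.003, -1.0]] F [-0.2 -0.7 -0.1] w 0.6010479679767493 q [-0.01  0.43 -0.62  1.78  0.28  1.03 -2.5 ]
```

View pics/c8.png

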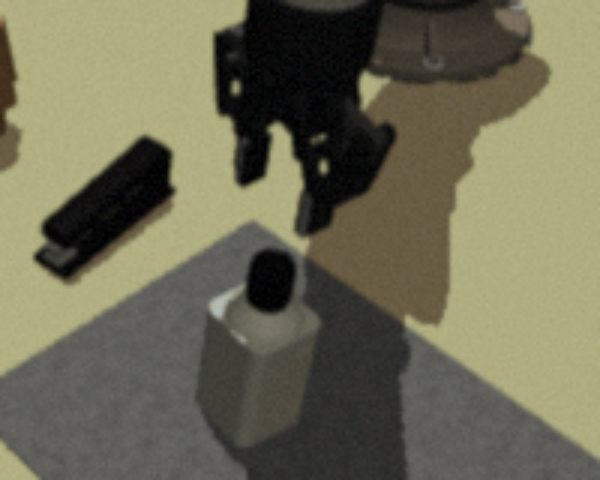

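The bottle stands upright under the open jaws, with the cap between the fingertips. Going down 76 mm, then closing on the cap.

```bash
python3 -m crank '[{"jaw":60,"x":-0.6,"y":-4,"z":20,"ax":0,"ay":-0.5,"az":0},{"jaw":60,"x":0,"y":0,"z":26,"ax":0,"ay":0,"az":0},{"jaw":60,"x":0,"y":0,"z":20,"ax":0,"ay":0,"az":0},{"jaw":60,"x":0,"y":0,"z":10,"ax":0,"ay":0,"az":0},{"jaw":60,"x":0,"y":0,"z":0,"ax":0,"ay":0,"az":0}]';  python3 -c "
from h import *
togo([.5365,.221,.141])"; python3 -m crank '[{"jaw":30,"x":0,"y":0,"z":0,"ax":0,"ay":0,"az":0},{"jaw":0,"x":0,"y":0,"z":0,"ax":0,"ay":0,"az":0},{"jaw":0,"x":0,"y":0,"z":0,"ax":0,"ay":0,"az":0},{"jaw":0,"x":0,"y":0,"z":0,"ax":0,"ay":0,"az":0},{"jaw":0,"x":0,"y":0,"z":0,"ax":0,"ay":0,"az":0}]' 80
```

```text
t: 17.42
eef_pos: [0.5367, 0.2225, 0.1237]
tool_rot: [-0.0, 0.995, -0.097, -0.008]
contact_force: [0.0, 0.1, -0.4]
gripper_width: 0.598
grasp now [0.537  0.2225 0.1427] shift mm [-0.2  1.5  1.7]
t 17.43 p [0.5367 0.2225 0.1237] 
R [[0.981, -0.194, -0.016], [-0.194, -0.981, 0.002], [-0.016, 0.001, -1.0]] F [ 0.   0.1 -0.4] w 0.598386526953439 q [-0.05  0.52 -0.58  1.84  0.34  0.9  -2.56]
t: 18.05
eef_pos: [0.5375, 0.2227, 0.1253]
tool_rot: [-0.001, 0.995, -0.098, -0.007]
contact_force: [-1.0, -1.7, 5.7]
gripper_width: 0.327
```

```bash
python3 -m crank '[{"jaw":0,"x":0,"y":0,"z":-15,"ax":0,"ay":0,"az":0},{"jaw":0,"x":0,"y":0,"z":-35,"ax":0,"ay":1,"az":0},{"jaw":0,"x":0,"y":0,"z":-45,"ax":0,"ay":0,"az":0},{"jaw":0,"x":0,"y":0,"z":-45,"ax":0,"ay":0,"az":0},{"jaw":0,"x":0,"y":0,"z":-40,"ax":0,"ay":0,"az":0},{"jaw":0,"x":0,"y":0,"z":-20,"ax":0,"ay":0,"az":0},{"jaw":0,"x":0,"y":0,"z":0,"ax":0,"ay":0,"az":-6},{"jaw":0,"x":0,"y":0,"z":0,"ax":0,"ay":0,"az":-6},{"jaw":0,"x":0,"y":0,"z":0,"ax":0,"ay":0,"az":0}]';  python3 -c "
from h import *
togo([.487,-.269,.342])"
```

```text
t: 19.18
eef_pos: [0.537, 0.2226, 0.3245]
tool_rot: [0.0, 1.0, 0.007, 0.001]
contact_force: [-0.7, 0.2, -3.0]
gripper_width: 0.327
grasp now [0.5369 0.2226 0.3435] shift mm [-56.6 490.9   1.8]
t 19.18 p [0.537  0.2226 0.3245] 
R [[1.0, 0.014, 0.002], [0.014, -1.0, -0.001], [0.002, 0.001, -1.0]] F [-0.7  0.2 -3. ] w 0.32729915805735726 q [ 0.04  0.32 -0.69  1.63  0.21  1.26 -2.24]
```

```bash
python3 -m crank '[{"jaw":0,"x":-2,"y":20,"z":0,"ax":0,"ay":0,"az":0},{"jaw":0,"x":-5,"y":40,"z":0,"ax":0,"ay":0,"az":0},{"jaw":0,"x":-6,"y":52,"z":0,"ax":0,"ay":0,"az":0},{"jaw":0,"x":-6,"y":55,"z":0,"ax":0,"ay":0,"az":0},{"jaw":0,"x":-6,"y":55,"z":0,"ax":0,"ay":0,"az":0},{"jaw":0,"x":-6,"y":55,"z":0,"ax":0,"ay":0,"az":0},{"jaw":0,"x":-6,"y":55,"z":0,"ax":0,"ay":0,"az":0},{"jaw":0,"x":-6,"y":55,"z":0,"ax":0,"ay":0,"az":0},{"jaw":0,"x":-6,"y":50,"z":0,"ax":0,"ay":0,"az":0},{"jaw":0,"x":-5,"y":35,"z":0,"ax":0,"ay":0,"az":0},{"jaw":0,"x":-2,"y":19,"z":0,"ax":0,"ay":0,"az":0},{"jaw":0,"x":0,"y":0,"z":0,"ax":0,"ay":0,"az":0}]';  python3 -c "
from h import *
togo([.487,-.269,.342])
a,d=snap('scene','s9');b,e=snap('top','t9')
cv2.imwrite('pics/c9.png',np.hstack([a[60:240,180:380,::-1],b[130:310,320:520,::-1]]).repeat(2,0).repeat(2,1))
for n,x in(('scene',d),('top',e)):
    W=cloud(n,x);P=W[(abs(W[...,0]-.48)<.1)&(abs(W[...,1]+.27)<.08)&(W[...,2]>.215)&(W[...,2]<.295)]
    print(n,len(P),cv2.minAreaRect(P[:,:2].astype(np.float32)*1000),P[:,2].min())
"
```

```text
t: 20.68
eef_pos: [0.4881, -0.2696, 0.3244]
tool_rot: [0.0, 1.0, 0.006, 0.001]
contact_force: [0.1, 0.2, -2.9]
gripper_width: 0.327
grasp now [ 0.4881 -0.2696  0.3434] shift mm [-1.1 -0.6  1.4]
t 20.68 p [ 0.4881 -0.2696  0.3244] 
R [[1.0, 0.012, 0.002], [0.012, -1.0, -0.001], [0.002, 0.001, -1.0]] F [ 0.1  0.2 -2.9] w 0.3266683974668419 q [ 0.74  0.24 -0.41  1.7   0.1   1.22 -1.26]
scene 877 ((503.02972412109375, -254.70999145507812), (42.60457992553711, 76.98262023925781), 48.54789733886719) 0.21511328718521666
top 171 ((475.28570556640625, -251.63345336914062), (73.70861053466797, 36.24580383300781), 38.02711868286133) 0.21535031035014818
```

View pics/c9.png

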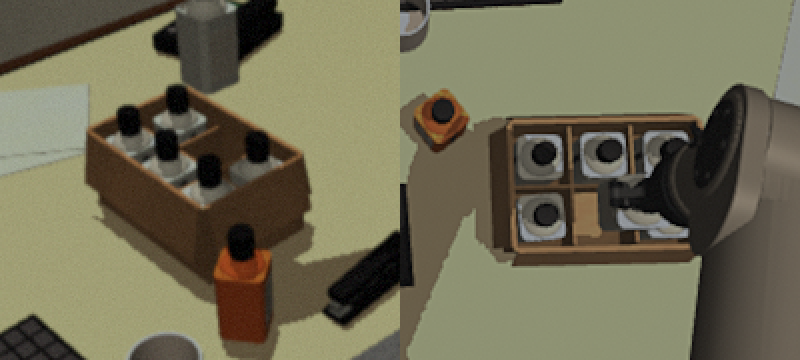

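```bash
python3 -m crank '[{"jaw":0,"x":-2,"y":0.5,"z":15,"ax":0,"ay":0,"az":0},{"jaw":0,"x":0,"y":0,"z":25,"ax":0,"ay":0,"az":0},{"jaw":0,"x":0,"y":0,"z":25,"ax":0,"ay":0,"az":0},{"jaw":0,"x":0,"y":0,"z":15,"ax":0,"ay":0,"az":0},{"jaw":0,"x":0,"y":0,"z":0,"ax":0,"ay":0,"az":0}]';python3 -m crank '[{"jaw":0,"x":0,"y":0,"z":15,"ax":0,"ay":0,"az":0},{"jaw":0,"x":0,"y":0,"z":15,"ax":0,"ay":0,"az":0},{"jaw":0,"x":0,"y":0,"z":15,"ax":0,"ay":0,"az":0},{"jaw":0,"x":0,"y":0,"z":0,"ax":0,"ay":0,"az":0}]';  python3 -c "
from h import *
togo([.486,-.270,.145])
a,d=snap('scene','s10')
cv2.imwrite('pics/c10.png',cv2.resize(a[80:220,200:360,::-1],None,fx=4,fy=4))
"
```

```text
t: 21.4
eef_pos: [0.4858, -0.2688, 0.2432]
tool_rot: [-0.0, 1.0, 0.008, -0.0]
contact_force: [0.4, -0.0, -1.8]
gripper_width: 0.329
t: 21.9
eef_pos: [0.4855, -0.2694, 0.1979]
tool_rot: [-0.0, 1.0, 0.007, -0.0]
contact_force: [-0.9, 0.5, -3.3]
gripper_width: 0.329
grasp now [ 0.4855 -0.2694  0.2169] shift mm [ 0.5  0.7 71.9]
t 21.9 p [ 0.4855 -0.2694  0.1979] 
R [[1.0, 0.014, -0.001], [0.014, -1.0, 0.0], [-0.001, -0.0, -1.0]] F [-0.9  0.5 -3.3] w 0.3289583480113267 q [ 0.72  0.35 -0.4   1.86  0.16  0.97 -1.31]
```

View pics/c10.png

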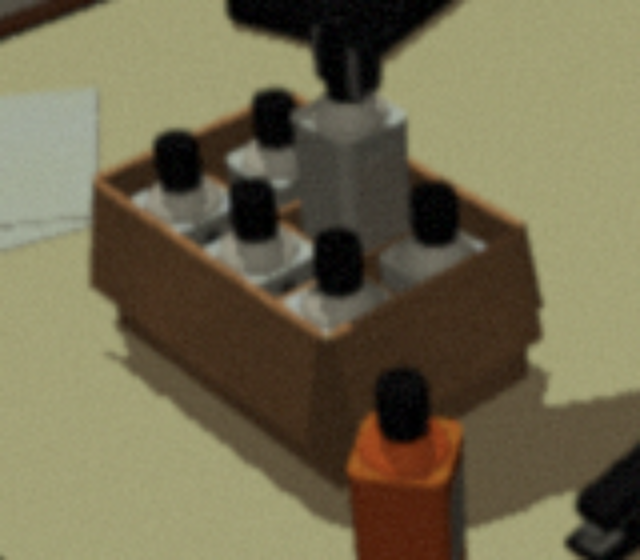

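The bottle is centred over the empty cell with its foot below the wall's rim (z ≈ 0.077). Lowering the remaining ~72 mm, checking force along the way.

```bash
python3 -m crank '[{"jaw":0,"x":0.5,"y":0.5,"z":12,"ax":0,"ay":0,"az":0},{"jaw":0,"x":0,"y":0,"z":12,"ax":0,"ay":0,"az":0},{"jaw":0,"x":0,"y":0,"z":0,"ax":0,"ay":0,"az":0}]'|grep -E "pos|force";python3 -m crank '[{"jaw":0,"x":0,"y":0,"z":12,"ax":0,"ay":0,"az":0},{"jaw":0,"x":0,"y":0,"z":12,"ax":0,"ay":0,"az":0},{"jaw":0,"x":0,"y":0,"z":0,"ax":0,"ay":0,"az":0}]'|grep -E "pos|force";python3 -m crank '[{"jaw":0,"x":0,"y":0,"z":8,"ax":0,"ay":0,"az":0},{"jaw":0,"x":0,"y":0,"z":8,"ax":0,"ay":0,"az":0},{"jaw":0,"x":0,"y":0,"z":4,"ax":0,"ay":0,"az":0},{"jaw":0,"x":0,"y":0,"z":0,"ax":0,"ay":0,"az":0}]'
```

```text
eef_pos: [0.4862, -0.2699, 0.1742]
contact_force: [-0.9, 0.4, -2.9]
eef_pos: [0.4863, -0.2699, 0.1502]
contact_force: [-0.1, 0.1, -3.5]
t: 23.2
eef_pos: [0.487, -0.2702, 0.1312]
tool_rot: [0.0, 1.0, 0.007, 0.001]
contact_force: [-0.3, 0.5, -3.2]
gripper_width: 0.327
```

```bash
python3 -m crank '[{"jaw":0,"x":0,"y":0,"z":3,"ax":0,"ay":0,"az":0},{"jaw":0,"x":0,"y":0,"z":0,"ax":0,"ay":0,"az":0}]'|grep -E "pos|force";python3 -m crank '[{"jaw":0,"x":0,"y":0,"z":1.5,"ax":0,"ay":0,"az":0},{"jaw":0,"x":0,"y":0,"z":0,"ax":0,"ay":0,"az":0}]'|grep -E "pos|force";python3 -m crank '[{"jaw":0,"x":0,"y":0,"z":1,"ax":0,"ay":0,"az":0},{"jaw":0,"x":0,"y":0,"z":0,"ax":0,"ay":0,"az":0}]'|grep -E "pos|force"
```

```text
eef_pos: [0.4872, -0.2703, 0.1285]
contact_force: [-0.4, -0.1, -2.4]
eef_pos: [0.4872, -0.2703, 0.127]
contact_force: [-0.4, 0.3, -3.1]
eef_pos: [0.4877, -0.2704, 0.1266]
contact_force: [1.4, -0.1, 1.0]
```

Floor contact is where predicted (0.1266 m against 0.126). Releasing and withdrawing.

```bash
python3 -m crank '[{"jaw":40,"x":0,"y":0,"z":0,"ax":0,"ay":0,"az":0},{"jaw":60,"x":0,"y":0,"z":0,"ax":0,"ay":0,"az":0},{"jaw":60,"x":0,"y":0,"z":0,"ax":0,"ay":0,"az":0},{"jaw":60,"x":0,"y":0,"z":0,"ax":0,"ay":0,"az":0},{"jaw":60,"x":0,"y":0,"z":0,"ax":0,"ay":0,"az":0},{"jaw":60,"x":0,"y":0,"z":-10,"ax":0,"ay":0,"az":0},{"jaw":60,"x":0,"y":0,"z":-30,"ax":0,"ay":0,"az":0},{"jaw":60,"x":0,"y":0,"z":-50,"ax":0,"ay":0,"az":0},{"jaw":60,"x":0,"y":0,"z":-50,"ax":0,"ay":0,"az":0},{"jaw":60,"x":-30,"y":-40,"z":-30,"ax":0,"ay":0,"az":0},{"jaw":60,"x":0,"y":-50,"z":0,"ax":0,"ay":0,"az":0},{"jaw":60,"x":0,"y":0,"z":0,"ax":0,"ay":0,"az":0}]'; python3 -c "
from h import *
for n in('top','scene'):
    a,d=snap(n,n+'11');W=cloud(n,d);X,Y,Z=np.moveaxis(W,-1,0)
    cp=(X>.3)&(X<.75)&(Y<-.1)&(Y>-.5)&(Z>.148)&(Z<.17)
    k,l,s,_=cv2.connectedComponentsWithStats(cp.astype(np.uint8))
    for i in range(1,k):
        if s[i,4]>10: print(n,s[i,4],np.round(W[l==i].mean(0),4))
    if n=='scene': cv2.imwrite('pics/c11.png',cv2.resize(a[40:300,150:450,::-1],None,fx=2,fy=2))
"
```

```text
t: 25.45
eef_pos: [0.456, -0.1767, 0.2976]
tool_rot: [0.001, 1.0, 0.01, 0.002]
contact_force: [0.1, -0.0, -0.0]
gripper_width: 0.6
top 108 [ 0.5667 -0.3566  0.1543]
top 106 [ 0.5625 -0.1854  0.1543]
top 30 [ 0.573  -0.2757  0.1546]
top 40 [ 0.4882 -0.1809  0.1541]
scene 69 [ 0.4905 -0.3524  0.1542]
scene 81 [ 0.5727 -0.3535  0.1542]
scene 79 [ 0.4933 -0.2682  0.1544]
scene 82 [ 0.5711 -0.2684  0.1545]
scene 83 [ 0.4884 -0.1824  0.1545]
scene 91 [ 0.5693 -0.1824  0.1545]
```

```bash
python3 -c "
from h import *
print(ticket.hand_in())"
```

```text
the job is handed in; nothing more can be done
None
```

The job is handed in: the fallen bottle stands upright and released in the empty cell (near row, middle). No verdict was reported. It took about 25.5 s of the 59 s.

**What I did:**
1. I gripped the lying bottle on its body with the tool leaned back, lifted it and turned it upright.
2. The turn stopped at about 59° of 90° because of wrist joint limits. I yawed the tool toward +y and finished it there.
3. I set the bottle on the pad and let go. It stood by itself, with its cap top at z ≈ 0.155 m.
4. I then picked it up by the cap from above and lowered it into the cell until it touched the floor, at the predicted height. After opening the fingers I moved the gripper clear.

**Last checks:**
- **Placed bottle:** its cap top is at z = 0.154 m, about 4 mm from the cell centre as taken from the neighbouring bottles. The limit is 22 mm.
- **Other bottles:** the scene camera shows all five caps within 1 mm of where they started. In the top view the arm hid some of the caps, so those readings are incomplete.
- **Robot:** contact force is about 0, so it touches nothing.
- **Cameras:** the two differ by about 6 mm in x, so I used their mean, and the grasps agreed with it.
- **Not checked:** I had used up the 12 pictures, so I confirmed the end state only from depth measurements. I did not measure the mug and the stapler again; I saw no sign of contact with either.

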